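Switch on the red battery isolator

ROBOT

A 6-joint arm with a two-finger parallel gripper is mounted at the origin on a cart in front of the work surface, level with it; the furniture and walls round the work are solid. World frame = base frame: x ahead of the robot, y to its left, z up, the work surface at z = 0. Lengths are in m, angles in rad, forces in N, time in s.
With the tool pointing down it reaches from about 0.225 to 0.875 m from the base axis. Payload 3.4 kg.
Tool frame: the origin (TCP) lies on the centre line of the jaws, within the pads' length; the fingertips stand 17 mm ahead of it and the grasp point (between the pads) lies 2 mm behind it (nose_length is the distance from the TCP to the fingertips, in m); z points along the fingers, y is the line along which they close (so a half turn about z gives the same grasp; the last joint's range is limited). The gripper opens to 85 mm and grips with 20 to 120 N. Pads are 22 mm wide; open, the fingers measure 114 mm over their backs; the gripper's body (76 mm by 85 mm) begins 54 mm behind the grasp point. The pads swing forward as they close: fully open they stand 13 mm farther back than shut.
Start: joints at [0.979, 0.276, 1.505, -0, 1.361, -0.121], TCP at [0.261, 0.512, 0.22] pointing down, gripper open.
Joint ranges: [-2.89, 2.89], [-0.75, 2.08], [0.22, 2.7], [-1.18, 4.32], [0.11, 2.71], [-2.7, 2.7]. Speed limits (rad/s): [2.57, 2.57, 3.14, 3.14, 3.14, 3.14].

INTERFACE

Orientations are given as a unit quaternion [w, x, y, z].
In Python, from rig import get_state, get_image, sign_off, find_in, place_of, nose_length gives the robot as it stands.
- The arm moves only by the tool apply_moves, never from a script. Its argument "deltas" is one flat list of numbers, 5 for each row, row after row: the finger opening in mm, from 0 to 85.4, then the shift along the tool's x, y, z in mm, then the turn about the tool's z in degrees. A call has 1 to 12 rows; each row is the pose to reach, as a shift and turn from the pose commanded when the call began, along the tool's axes at that moment; what a row does not reach only later rows make up. A row lasts 1/12 s, in which the tool goes at most 41.7 mm and 7.16 degrees, less where a joint would pass 70% of its speed; a pose out of reach is approached as far as the arm can. A call with a gripper value outside its range is refused whole. The fingers move at their own pace and stop on an object; "squeeze" is the grip in N (left out, the last holds). Time passes only in rows, so rows that repeat a pose let the fingers close. It gives the time, the measured TCP pose, the force, the opening and the grip force at its end, in the units of the state.
- get_state(): the state, without advancing time (a new reading comes with each control period).
- get_image(name): name is "scene" or "side" or "wrist"; returns a dict with "frame" (420x560x3 uint8, red, green, blue), "K" (3x3 intrinsics, pixels), "position" and "orientation" of the camera in the world. Camera axes: x right, y down, z forward; pixel columns grow to the right and rows downward; lengths in m; the calibration is good to about 2 mm. A picture is of the moment at which its call begins. There is no depth.
- sign_off(): hands the job in; it is judged then, once.
Trained networks look in a picture, given as the dict that the camera call returned (one of the last four; its "shot" number tells which), for a name from the list of things; names that differ only in an ending like _2 or _b are one class to them, and where a whole thing is asked for, a point or a joint stands for the part that bears it (a point fixed in the world has none). Each returns a list of dicts, best first, with "score" (0 to 1); they miss things now and then, are a little off and sometimes report something else, mostly with a low value. They report only what shows in the picture. A call takes as long as a camera call.
- find_in(query, picture): "point" ([column, row] in pixels, amid what is visible of it).
- place_of(query, picture): "point" ([column, row] in pixels: a listed point, or the origin of a listed thing).
The state is a dict: "clock": time; "qpos": joint angles; "qd": joint speeds; "effort": joint torques, N m; "position": TCP position; "ee_rot": TCP orientation; "contact_force": force on the tool from outside, world axes, zero at the start; "moment": the same for the moment, N m; "width": finger opening in m; "gripper_force": force on a finger pad.
Only numpy, scipy, OpenCV 4.12 (cv2) and the standard library are available. Lean on these libraries where they do the work, as an engineer would, in place of code of your own. Each camera call takes 0.05 s, during which the arm holds its last target. There are 200 camera calls.

TASK

Switch on the battery that feeds the test bench: flip the toggle lever with the red knob right over from its off side (black lens) to its on side (green lens), until it snaps over and stays there, then let go of it. Leave the blue toggle lever off.

Things in the scene. Friction and masses are not known exactly. Their poses are not given: they have to be found in the camera images.
- red_lever (a joint): toggle lever of the red isolator, rad: -0.5 = off stop (black lens side, the start), 0 = upright, +0.5 = on stop (green lens side). An over-centre spring: about 3.5 N at the knob starts it, less towards upright; past upright it snaps to the other stop by itself and stays. Shaft steel, 9 to 11 mm thick; pivot 55 mm above the worktop.
- red_knob (a point): centre of the red ball knob (24 mm diameter) on the lever's end; moves and turns with the lever. z axis: along the lever, away from the pivot, which is 65 mm away along -z. y axis: hinge axis, level. x axis, levelled: direction from off (black lens) to on (green lens). Centre 112 mm high at either stop, 120 mm when upright.
- blue_lever (a joint): toggle lever of the blue isolator, rad: same build and meaning; starts off (-0.5) and must stay off. Both housings are fixed to the worktop, centred under the pivot: 112 mm along the swing x 70 mm, top 48 mm high (lenses and collar to 58 mm), foot flange 146 x 76 mm, face plate coloured like the knob, brass studs 50 mm out on the -y side.
- blue_knob (a point): centre of the blue ball knob of the blue isolator, the same build and axes as the red one. The two isolators stand at least 230 mm apart, centre to centre; which one stands on the left varies, and each is turned up to 1.2 rad either way from swinging straight away from the robot.

How it is judged:
By the outcome, as a careful person would: the job done as asked, in the order asked, and still so for the second after the job is handed in, with the robot touching nothing.
It also fails if it takes over 32 s, if anything falls off the work surface, if the arm or the gripper's body presses on something with over 40 N, if the wrist force passes 120 N, or if a joint passes its speed limit or range.

## Working session

There is one attempt and no reset: what is moved stays moved. The work goes in short steps, Python scripts to look and compute and a tool call to move; the robot and the scene stay as the last step left them, time stands still between calls to the robot, and variables do not carry over. Pictures are saved under pics/ and viewed, at most 10 in all, crops included, and the job is handed in when it is done.

Besides the shell and the picture viewer there is one more tool, called as name(argument=value, ...) on one line, values as JSON. apply_moves: Moves the arm, as the interface text tells. Its arguments: {"type":"object","properties":{"deltas":{"type":"array"},"squeeze":{"type":"number"}},"required":["deltas"]}

```bash
mkdir -p pics; cat > h.py <<'E'
import numpy as np,cv2
from rig import *
from scipy.spatial.transform import Rotation as R
def rot(q): return R.from_quat([q[1],q[2],q[3],q[0]]).as_matrix()
def ray(im,p):
    d=rot(im["orientation"])@np.linalg.inv(im["K"])@np.array([p[0],p[1],1.]); return np.array(im["position"]),d/np.linalg.norm(d)
def atz(im,p,z):
    o,d=ray(im,p); return o+d*(z-o[2])/d[2]
def tri(rs):
    A=sum(np.eye(3)-np.outer(d,d) for o,d in rs); b=sum((np.eye(3)-np.outer(d,d))@o for o,d in rs); return np.linalg.solve(A,b)
def proj(im,P):
    c=im["K"]@rot(im["orientation"]).T@(np.array(P)-im["position"]); return c[:2]/c[2]
E
python3 - <<'E'
from h import *
np.set_printoptions(precision=4,suppress=True)
s=get_state();print(s["position"],s["ee_rot"],s["width"],s["clock"]);print(rot(s["ee_rot"]))
ims={n:get_image(n) for n in("scene","side","wrist")}
for n,im in ims.items():
    cv2.imwrite(f"pics/{n}0.png",im["frame"][:,:,::-1])
    print(n,im["position"])
    for q in("red_knob","blue_knob","red_lever","blue_lever"):
        for f in(find_in,place_of):
            for r in f(q,im)[:2]: print(q,f.__name__,r["score"],r["point"],atz(im,r["point"],.112 if "knob" in q else .055))
a=np.hstack([ims["scene"]["frame"],ims["side"]["frame"]])[:,:,::-1]
cv2.imwrite("pics/a.png",cv2.resize(a,(800,300)))
E
```

```text
[0.2605 0.512  0.2188] [-0.0003  0.2332  0.9724 -0.0009] 0.08509889775205284 0.0
[[-0.8912  0.4536 -0.0011]
 [ 0.4536  0.8912 -0.0016]
 [ 0.0002 -0.0019 -1.    ]]
scene [-0.2374  0.763   0.5795]
red_knob call 0.78 [194.3, 271.3] [0.4553 0.2543 0.112 ]
red_knob call 0.68 [192.0, 267.8] [0.4689 0.2492 0.112 ]
blue_knob call 0.58 [333.1, 214.3] [ 0.4505 -0.1429  0.112 ]
blue_knob call 0.51 [334.2, 212.7] [ 0.4549 -0.1524  0.112 ]
red_lever call 0.47 [194.3, 269.2] [0.5469 0.1868 0.055 ]Traceback (most recent call last):
  File "<stdin>", line 10, in <module>
ValueError: it knows: blue_knob, red_knob
```

View pics/scene0.png

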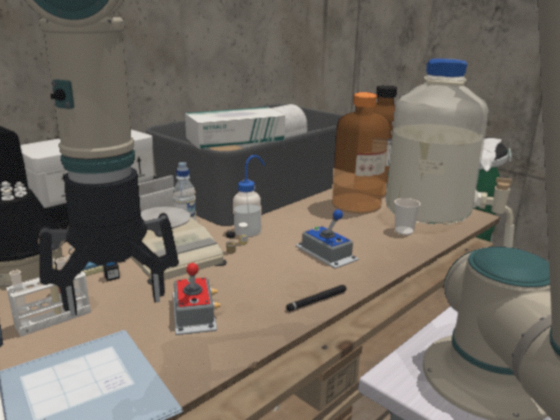

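The scene view shows the red isolator at about (193,300) with its knob at (192,268), and the blue one at (328,245) with its knob at (337,214). The gripper is above and left of the red one.

```bash
python3 - <<'E'
from h import *
np.set_printoptions(precision=4,suppress=True)
ims={n:get_image(n) for n in("scene","side","wrist")}
rs={}
for n,im in ims.items():
    cv2.imwrite(f"pics/{n}1.png",im["frame"][:,:,::-1])
    print(n,im["position"])
    for q in("red_knob","blue_knob"):
        for f,m in((find_in,'f'),(place_of,'p')):
            for r in f(q,im)[:2]: print(q,m,r["score"],r["point"],atz(im,r["point"],.112))
            L=f(q,im)
            if L and m=='p': rs.setdefault(q,[]).append((n,ray(im,L[0]["point"])))
for q in rs: print(q,[x[0] for x in rs[q]],tri([x[1] for x in rs[q] ]) if len(rs[q])>1 else 0)
s=cv2.resize(ims["scene"]["frame"][225:345,140:260],(800,800))[:600]
w=cv2.resize(ims["scene"]["frame"][245:335,150:240],(400,400),interpolation=cv2.INTER_CUBIC)
b=cv2.resize(ims["scene"]["frame"][200:275,290:365],(400,400),interpolation=cv2.INTER_CUBIC)
cv2.imwrite("pics/crop.png",np.hstack([w,b])[:,:,::-1])
E
```

```text
scene [-0.2374  0.763   0.5795]
red_knob f 0.75 [193.3, 272.8] [0.4521 0.259  0.112 ]
red_knob p 0.57 [192.7, 272.6] [0.4534 0.2594 0.112 ]
blue_knob f 0.73 [332.5, 215.8] [ 0.4458 -0.1348  0.112 ]
blue_knob p 0.48 [336.5, 213.9] [ 0.4466 -0.1506  0.112 ]
side [ 0.0595 -0.8717  0.8676]
red_knob p 0.67 [208.3, 173.7] [0.4561 0.2404 0.112 ]
blue_knob f 0.55 [279.0, 269.3] [ 0.4457 -0.1606  0.112 ]
blue_knob p 0.69 [276.3, 265.9] [ 0.4456 -0.1491  0.112 ]
wrist [0.1868 0.5513 0.3737]
red_knob ['scene', 'side'] [0.4613 0.2526 0.105 ]
blue_knob ['scene', 'side'] [ 0.4456 -0.1494  0.1125]
```

View pics/side1.png

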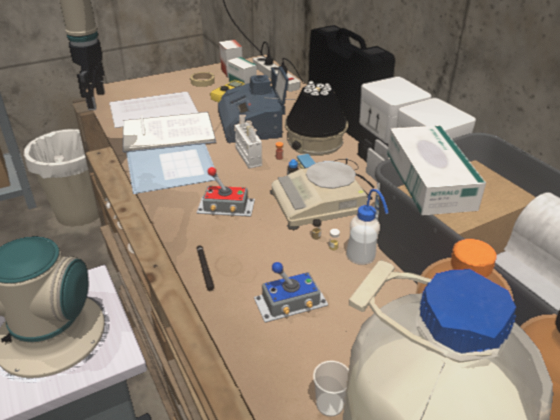

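View pics/wrist1.png

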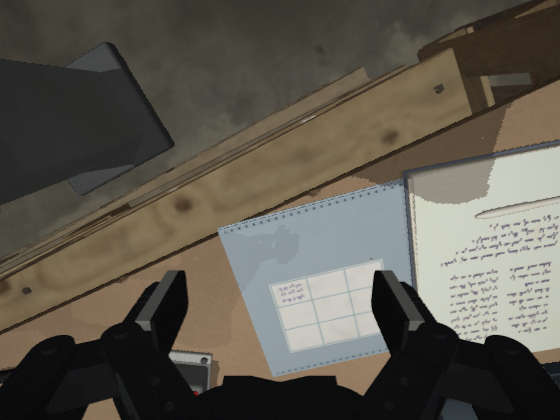

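View pics/crop.png

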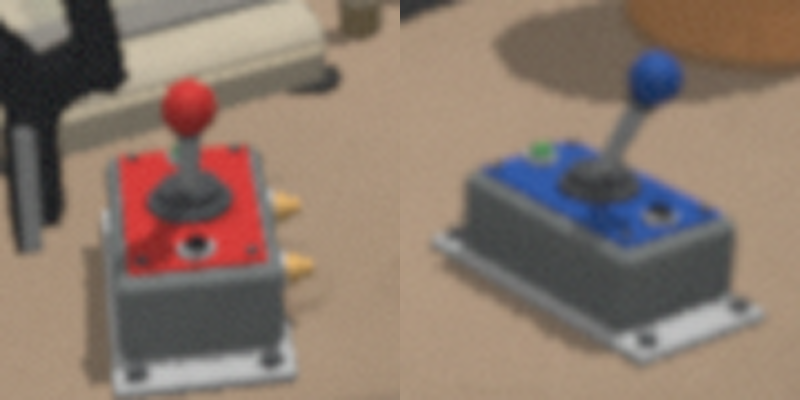

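The side view shows the red knob at (212,171), leaning left (towards −x world), and the blue knob at (277,267). The crop shows the red lever over the black lens at about (194,300), with the green lens behind at (190,279). The wrist view shows only the flange corner at (205,360). Next I get the red pose from colour blobs and the lens points.

```bash
cat > m.py <<'E'
from h import *
np.set_printoptions(precision=4,suppress=True)
def cen(im,box):
    x0,y0,x1,y1=box; f=im["frame"][y0:y1,x0:x1].astype(int); m=(f[...,0]>90)&(f[...,1]<60)&(f[...,2]<60)
    v,u=np.nonzero(m); return np.array([u.mean()+x0,v.mean()+y0]),m.sum()
E
python3 - <<'E'
from m import *
a=get_image("scene");b=get_image("side")
pa,na=cen(a,(184,260,202,276));pb,nb=cen(b,(204,165,219,178))
print(pa,na,pb,nb)
K=tri([ray(a,pa),ray(b,pb)]);print("knob",K,proj(a,K),proj(b,K),atz(a,pa,.112),atz(b,pb,.112))
bl=atz(a,(193.9,299.3),.053);gr=atz(a,(190.3,279.3),.057);print("lenses",bl,gr,np.arctan2(*(gr-bl)[[1,0]]))
# flange corners
c=[atz(a,p,.005) for p in((180.5,329),(213.3,326.5))];print("flange near edge",c, np.linalg.norm(c[1]-c[0]))
d=[atz(b,p,.005) for p in((198,212),(250,216),(254,197))];print(d,np.linalg.norm(d[1]-d[0]))
w=cv2.resize(b["frame"][155:230,180:280],(800,600),interpolation=cv2.INTER_CUBIC)
cv2.imwrite("pics/c2.png",w[:,:,::-1])
E
```

```text
[191.9733 269.9867] 75 [212.0714 173.1429] 14
knob [0.4698 0.2482 0.106 ] [192.2567 270.3348] [212.2188 172.8595] [0.4622 0.2543 0.112 ] [0.4657 0.2382 0.112 ]
lenses [0.4574 0.2567 0.053 ] [0.5162 0.2202 0.057 ] -0.5560324298740337
flange near edge [array([0.4558, 0.2915, 0.005 ]), array([0.4197, 0.2431, 0.005 ])] 0.060356087140230996
[array([0.4166, 0.2371, 0.005 ]), array([0.5304, 0.1558, 0.005 ]), array([0.578 , 0.2282, 0.005 ])] 0.13987411579114
```

View pics/c2.png

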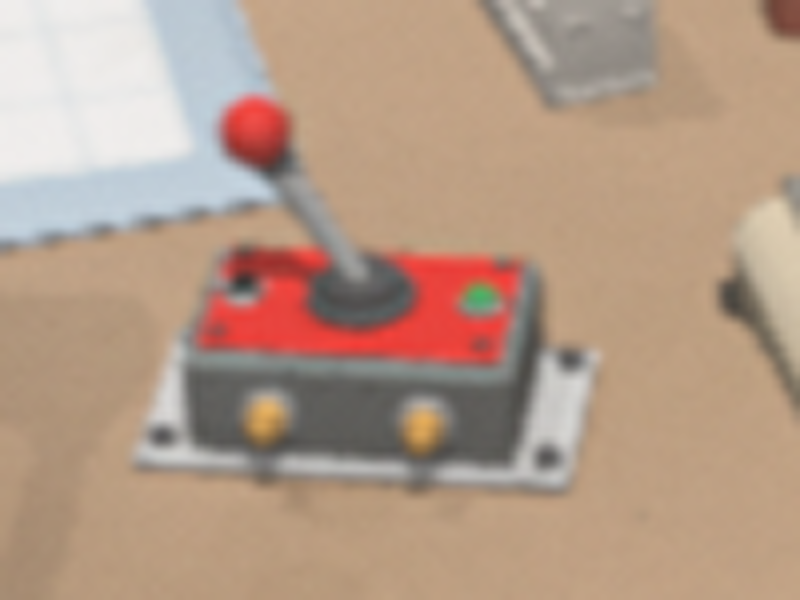

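The crop of the side view shows the red knob at (212,171.4), the black lens at (210,191), the green lens at (240,192) and the flange corners at (197,213), (251,216) and (255,199). I fit the isolator pose to these points in both views.

```bash
python3 - <<'E'
from m import *
from scipy.optimize import least_squares
a=get_image("scene");b=get_image("side")
kn=(-.0312,0,.112)
obs=[(a,kn,(192.7,269.1)),(b,kn,(212,171.4)),
 (a,(-.073,.038,.003),(176.3,333)),(a,(-.073,-.038,.003),(216.5,330.3)),
 (b,(-.073,-.038,.003),(197.1,213.1)),(b,(.073,-.038,.003),(251.2,216)),(b,(.073,.038,.003),(255,199)),
 (a,'B',(193.9,299.7)),(a,'G',(190,279)),(b,'B',(210.2,191)),(b,'G',(240,192.3))]
def W(x,p):
    if p=='B':p=(-x[3],0,.054)
    if p=='G':p=(x[3],0,.056)
    c,s=np.cos(x[2]),np.sin(x[2]);return np.array([x[0]+c*p[0]-s*p[1],x[1]+s*p[0]+c*p[1],p[2]])
f=lambda x:np.concatenate([proj(i,W(x,p))-q for i,p,q in obs])
r=least_squares(f,[.49,.23,-.56,.036],loss='soft_l1');print(r.x,"\n",f(r.x).reshape(-1,2))
print("knob",W(r.x,kn))
E
```

```text
[ 0.4946  0.2313 -0.5814  0.0401] 
 [[-0.2611 -1.3694]
 [-0.4547 -0.4209]
 [-0.5173 -0.1859]
 [ 0.6645 -2.0975]
 [-0.7689 -0.5694]
 [-0.3212 -0.6031]
 [-0.624  -0.2788]
 [ 0.2336 -2.2744]
 [ 1.0832 -3.2637]
 [-0.3819 -1.7486]
 [-0.2503 -2.1797]]
knob [0.4685 0.2484 0.112 ]
```

apply_moves(deltas=[85,-22,-11,0,0.5,85,-44,-23,0,1,85,-66,-34,0,2,85,-88,-46,0,2.5,85,-112,-58,0,3,85,-136,-70,0,3.5,85,-160,-83,0,4,85,-185,-96,0,4.5,85,-208,-108,0,5,85,-232,-120,0,5.5,85,-252,-131,0,6,85,-262,-136,0,6.3])

```text
clock: 2.95
position: [0.4341, 0.2704, 0.2198]
ee_rot: [0.001, 0.287, 0.958, -0.0]
contact_force: [-0.1, 0.2, 0.1]
width: 0.0849
gripper_force: 0.0
```

```bash
python3 - <<'E'
from m import *
try: print(nose_length() if callable(nose_length) else nose_length)
except Exception as e: print(e)
w=get_image("wrist");s=get_state();print(s["clock"],s["position"],rot(s["ee_rot"])[:,0],s["contact_force"])
for q in("red_knob",):
    for f in(find_in,place_of):
        for r in f(q,w)[:2]: print(r["score"],r["point"],atz(w,r["point"],.112))
print("pred",proj(w,(.4685,.2484,.112)),proj(w,(.4946,.2313,.055)))
cv2.imwrite("pics/w3.png",w["frame"][:,:,::-1])
E
```

```text
0.017
3.0 [0.4348 0.2698 0.2198] [-0.8343  0.5514 -0.0022] [ 1.2911 -0.7144 -0.3698]
0.72 [282.1, 242.6] [0.4696 0.2511 0.112 ]
0.8 [284.1, 240.4] [0.4688 0.2538 0.112 ]
pred [278.8369 243.1789] [279.0066 246.5509]
```

View pics/w3.png

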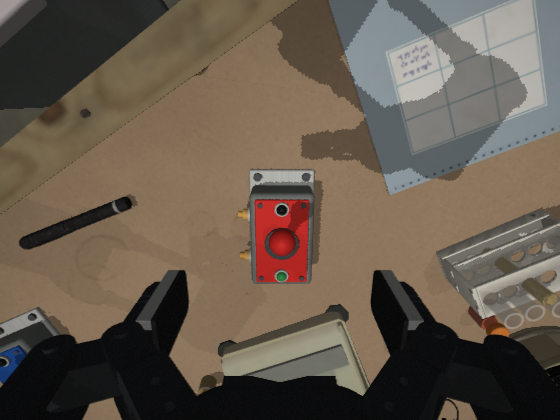

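The wrist view shows the red knob at (282,242), within about 2 mm of the prediction. The green lens is at (281,277), so the swing runs straight down the image, along tool −x. I back off a little, close the fingers and descend behind the knob.

apply_moves(deltas=[0,5,1,4,0,0,10,1,12,0,0,12,1,24,0,0,12,1,36,0,0,12,1,48,0,0,12,1,60,0,0,12,1,72,0,0,12,1,84,0,0,12,1,96,0,0,12,1,106,0,0,12,1,110,0,0,12,1,110,0], squeeze=20)

```text
clock: 4.1
position: [0.4216, 0.2801, 0.1084]
ee_rot: [-0.001, 0.286, 0.958, -0.001]
contact_force: [-0.9, 0.1, 0.4]
width: -0.0001
gripper_force: 0.0
```

```bash
python3 - <<'E'
from m import *
b=get_image("side");c=get_image("wrist");s=get_state();print(s["clock"],s["position"],s["contact_force"],s["width"])
i=cv2.resize(b["frame"][130:230,170:270],(400,400),interpolation=cv2.INTER_CUBIC)
cv2.imwrite("pics/d.png",np.hstack([i,cv2.resize(c["frame"],(400,400))])[:,:,::-1])
E
```

```text
4.2 [0.423  0.2803 0.1098] [0.517  0.0404 0.0813] 9.928498747599964e-05
```

View pics/d.png

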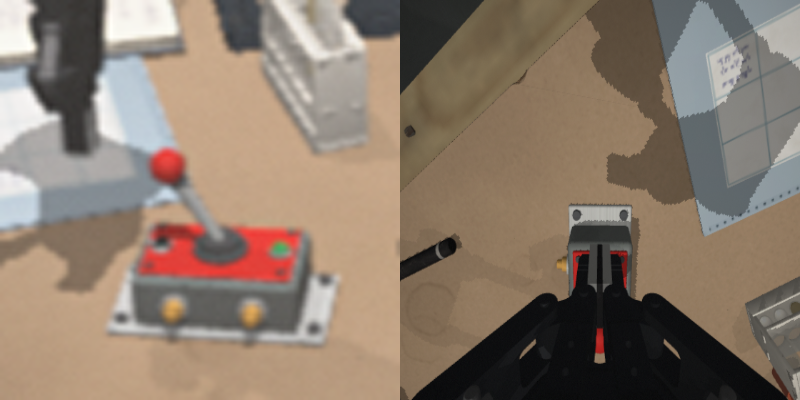

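Left half: the closed fingers stand behind the knob, clear of it. Right half: they are lined up with the swing. Now the push, checking the force as it goes.

apply_moves(deltas=[0,-6,0,0,0,0,-13,0,0,0,0,-20,0,0,0,0,-26,0,0,0,0,-32,0,0,0,0,-37,0,0,0,0,-42,0,0,0,0,-47,0,0,0,0,-52,0,0,0,0,-57,0,0,0,0,-62,0,0,0,0,-66,0,0,0])

```text
clock: 5.2
position: [0.4772, 0.2453, 0.1168]
ee_rot: [-0.0, 0.287, 0.958, 0.002]
contact_force: [-14.7, -1.2, 48.6]
width: -0.0001
gripper_force: 25.0
```

apply_moves(deltas=[0,-4,0,0,0,0,-8,0,0,0,0,-12,0,0,0,0,-14,0,0,0,0,-14,0,0,0,0,-14,0,0,0])

```text
clock: 5.7
position: [0.4967, 0.2326, 0.1182]
ee_rot: [0.009, 0.285, 0.958, 0.0]
contact_force: [-2.3, -14.4, 40.3]
width: -0.0004
gripper_force: 19.7
```

```bash
python3 - <<'E'
from m import *
b=get_image("side");c=get_image("scene");s=get_state();print(s["clock"],s["position"],s["contact_force"],s["width"])
i=cv2.resize(b["frame"][130:230,170:270],(400,400),interpolation=cv2.INTER_CUBIC)
j=cv2.resize(c["frame"][235:335,145:245],(400,400),interpolation=cv2.INTER_CUBIC)
cv2.imwrite("pics/e.png",np.hstack([i,j])[:,:,::-1])
E
```

```text
5.8 [0.4967 0.2325 0.1181] [ -2.2128 -13.5417  39.1467] -4.869283906961781e-05
```

View pics/e.png

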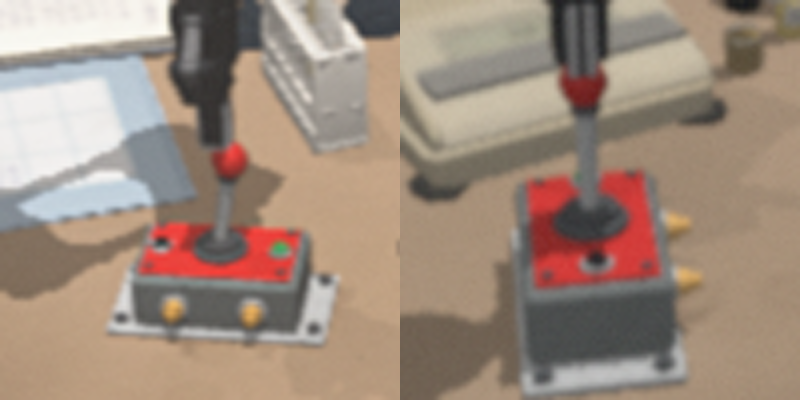

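The side crop shows the knob at about (228,170), near upright. The fingertips are riding on its top rear, with 39 N of upward force, so they came in too high. I lift off straight up, slightly forward, and see which way the lever went.

apply_moves(deltas=[0,-3,0,-6,0,0,-8,0,-14,0,0,-10,0,-26,0,0,-10,0,-40,0,0,-10,0,-55,0,0,-10,0,-65,0,0,-10,0,-65,0])

```text
clock: 6.38
position: [0.5, 0.2308, 0.1766]
ee_rot: [0.002, 0.286, 0.958, 0.001]
contact_force: [-0.5, 0.3, 0.6]
width: -0.0
gripper_force: 0.0
```

```bash
python3 - <<'E'
from m import *
b=get_image("side");s=get_state();print(s["clock"],s["position"],s["contact_force"],s["width"])
for x in(-.0312,0,.0312): print(x,proj(b,(.4946+.8357*x,.2313-.549*x,.12 if x==0 else .112)))
print(place_of("red_knob",b)[:1],place_of("blue_knob",b)[:1])
i=cv2.resize(b["frame"][130:230,170:270],(400,400),interpolation=cv2.INTER_CUBIC)
j=cv2.resize(b["frame"][240:340,235:335],(400,400),interpolation=cv2.INTER_CUBIC)
cv2.imwrite("pics/f.png",np.hstack([i,j])[:,:,::-1])
E
```

```text
6.4333 [0.4991 0.2306 0.1753] [-0.2869  0.4795  0.0788] 4.211455178980823e-06
-0.0312 [211.5513 170.9761]
0 [223.287  168.9269]
0.0312 [235.4263 172.1112]
[{'point': [235.0, 175.6], 'score': 0.49}] [{'point': [274.2, 268.0], 'score': 0.64}]
```

View pics/f.png

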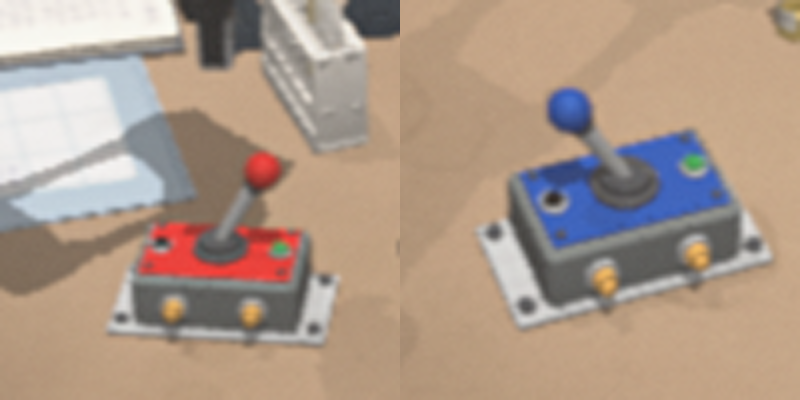

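The red knob is now at (235.5,172), which matches the on stop prediction of (235.4,172.1), and it leans over the green lens. The blue lever is still off. The gripper is clear, with no contact force, so I hand the job in.

```bash
python3 -c "
from rig import *
print(sign_off())"
```

```text
the job is handed in; nothing more can be done
None
```

The red lever snapped over to its on (green lens) stop and stays there, the blue lever is still off, the gripper is clear of everything, and I handed the job in at about 6.4 s; the fingertips came in slightly high and pressed on the knob with up to about 50 N at the wrist, under the 120 N wrist limit.

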